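# Fasten the length stop, release its boom and hold it at the mark

## Robot

A 7-joint arm with a two-finger parallel gripper is mounted at the origin on the work surface. World frame = base frame: x ahead of the robot, y to its left, z up, the work surface at z = 0. Lengths are in m, angles in rad, forces in N, time in s.
With the tool pointing down it reaches from about 0.425 to 0.875 m from the base axis. Payload 4.7 kg.
Tool frame: the origin (TCP) lies midway between the tips of the shut fingers; the grasp point (between the pads) lies 19 mm behind it; x points along the fingers, y is the direction in which the jaws open and shut, and the axes are right-handed (so a half turn about x gives the same grasp; the last joint's range is limited). The gripper opens to 87 mm and grips with 3 to 60 N. Pads are 19 mm wide; open, the fingers measure 117 mm over their backs; the gripper's body (75 mm by 190 mm) begins 51 mm behind the grasp point.
Start: joints at [1.252, 0.321, -0.07, 1.45, 0.023, 1.371, -0.057], TCP at [0.212, -0.614, 0.223] pointing down, gripper open.
Joint ranges: [-2.86, 2.86], [-0.3, 2.09], [-1.38, 1.24], [0.06, 2.45], [-1.56, 4.7], [0.09, 2.05], [-2.69, 2.69]. Speed limits (rad/s): [2.57, 2.57, 3.14, 3.14, 3.14, 3.14, 3.14].

## Interface

Orientations are given as a rotation vector (axis times angle).
In Python, from bench import ctrl gives the robot as it stands. The module is installed in compiled form; this text tells all that it offers.
- The arm moves only by the shell command python3 -m jog 'ROWS' [FORCE]. ROWS is JSON, a list of rows, each an object with "rot": the turn, a rotation vector about the tool's x, y, z in units of 5 degrees (1.0 is 5 degrees), a list of three; "travel": the shift along the tool's x, y, z in units of 0.3 m (1.0 is 0.3 m), a list of three; "jaw": the closure, from -1 (fully open) to 1 (shut), so that 0 is half open. In form: [{"rot": [ax, ay, az], "travel": [tx, ty, tz], "jaw": jaw}, ...]. A call has 1 to 8 rows; each row shifts and turns the commanded pose from where the row before left it, along the tool's axes as they then stand; what a row does not reach is not made up. A row lasts 1/10 s, in which the tool goes at most 50 mm and 8.59 degrees, less where a joint would pass 70% of its speed; a pose out of reach is approached as far as the arm can. A call with a number of a shift or a turn outside -1 to 1 is refused whole. A call with a gripper value outside its range is refused whole. The fingers move at their own pace and stop on an object; FORCE is the grip in N (left out, the last holds). Time passes only in rows, so rows that do not move let the fingers close. It gives the time, the measured TCP pose, the force and the opening at its end, in the units of the state.
- ctrl.get_state(): the state, without advancing time (a new reading comes with each control period).
- ctrl.get_image(name): name is "scene" or "top" or "wrist"; returns the picture (480x640x3 uint8, red, green, blue); there is no depth.
- ctrl.camera_model(name): a dict with "mtx" (3x3 intrinsics, pixels), "extrinsics" (4x4, takes a point from world to camera coordinates); the wrist camera has in their place "hand_eye" (4x4, takes a point from camera to tool coordinates, whose origin is the TCP and whose axes are the tool frame's). Camera axes: x right, y up, looking along -z (the intrinsics and any distortion apply to the point x, -y, -z); pixel columns grow to the right and rows downward; lengths in m; the calibration is good to about 2 mm. A picture is of the moment at which its call begins: read the wrist's pose just before it. camera_model takes no time and is no camera call.
- ctrl.close_job(): hands the job in, once; it reports no verdict.
The state is a dict: "time": time; "joint_positions": joint angles; "qd": joint speeds; "joint_torque": joint torques, N m; "position": TCP position; "tool_rot": TCP orientation; "ft_force": force on the tool from outside, world axes, zero at the start; "torque": the same for the moment, N m; "grip_width": opening from 0.0 (shut) to 1.0 (fully open).
Only numpy, scipy, OpenCV 4.12 (cv2) and the standard library are available. Lean on these libraries where they do the work, as an engineer would, in place of code of your own. Each camera call takes 0.05 s, during which the arm holds its last target.

## Task

Fasten the length-stop gauge to the workbench: push its sprung hold-down screw down and turn it clockwise to its stop, so that it stays caught when let go. Then press the lock button so that the boom pops out, take the boom by its upright tab and pull it out until its pointer is in line with the black line of the rider on the scale (within 3 mm), and finish while still holding the boom there, because its spring pulls it back. Leave the other things on the bench where they lie.

Things in the scene. Friction and masses are not known exactly. Their poses are not given: they have to be found in the camera images.
- gauge: Length-stop gauge, fixed on the bench; grey foot plate 470 x 100 x 12 mm. Origin on the bench under the boom's centre line; x = direction the boom extends, y = towards the scale, z up. Along x: hold-down screw at -155 mm, aluminium sleeve (38 mm wide, top 44 mm high) from -80 to 70, lock button at -20, boom's tab at 115 when fully in. Scale strip: y 37 to 63 mm, x 70 to 270, top 16 mm high
- screw_grip (a point): Grip centre of the captive hold-down screw, on its vertical axis, 62 mm above the bench at the start. Its head is a round black knurled knob 22 mm across, 30 mm tall (this point 3 mm above its middle), its underside 44 mm high, over a round boss of radius 26 mm, top 28 mm high. An index line on top lies along the gauge's x at the start. The point's axes match the gauge's then and turn with the knob
- screw_push (a joint): How far the screw is pushed down, m, 0 (up, sprung) to 0.008. Spring 3.5 N to start, 9 N at the bottom. Its hidden lug turns under a lip only while pushed down 5 mm or more (aim for about 7); higher up it blocks after about 0.1 rad. Turned in and let go, it stays caught 4 to 5 mm down
- screw_turn (a joint): Turn of the screw, rad, 0 at the start, growing clockwise seen from above, stop at 1.4 (80 degrees); little friction, no spring, stays where it is left
- button_top (a point): Centre of the top face of the steel lock button, round, 22 mm across, on top of the sleeve, 59 mm above the bench, standing 12 mm proud of its collar. It is pressed straight down: 6 mm of travel, spring 2 N to start and 5 N at the bottom, lock free from about 4 mm; it springs back
- boom_out (a joint): Extension of the boom, m: 0 fully in and locked, end stop 0.145. When the button frees it, it pops out by itself to about 0.025 and waits there; from there a spring of 90 N/m pulls it back (about 3 to 9 N at the mark), so it must be held
- boom: The sliding boom: steel bar 24 x 14 mm with, on its outer end, an upright black tab to pull it by: 14 mm thick along x, 30 mm wide along y, from 34 to 84 mm above the bench. Origin at bench height, on the gauge's origin when fully in, moving with the boom; axes parallel to the gauge's; the tab's centre lies at its x = 115 mm, y = 0
- tab_grip (a point): Centre of the tab, 62 mm above the bench: a good grip height, fingers either side of it along the gauge's x axis. Below it pass the steel boom (24 mm wide, top 34 mm high, on the sleeve side) and a base collar 24 mm long in x, top 37 mm high
- pointer (a point): Tip of the thin dark pointer blade that sticks out of the foot of the tab towards the scale, at the same gauge x as the tab's centre
- rider: Aluminium rider on the scale strip, 16 mm along x, 28 mm along y, 10 mm tall, fixed for the job. Origin under its centre; axes parallel to the gauge's. A black line 2 mm wide runs across its top at its own x = 0
- mark (a point): The end nearest the boom of the black line on the rider: the scale mark. The pointer is at the mark when both have the same x along the gauge (the pointer tip then lies 2 mm from the rider in y)
- square: Bystander, leave alone: try square lying flat, dark wood stock 110 x 20 x 16 mm, steel blade 130 mm, near the gauge on its robot side
- pencil: Bystander, leave alone: pencil, 8 mm thick, 150 mm long, lying beyond the gauge
- offcut: Bystander, leave alone: plywood offcut 130 x 45 x 18 mm lying on the robot side of the gauge
- screwdriver: Bystander, leave alone: screwdriver with wooden handle lying beyond the gauge
- mallet: Bystander, leave alone: wooden mallet lying near the far edge of the bench
- glue: Bystander, leave alone: white bottle, 60 mm wide and 150 mm tall, standing far from the robot
- screwbox: Bystander, leave alone: open cardboard box of screws, 110 x 80 x 45 mm, far from the robot

How it is judged:
By the outcome, as a careful person would: the job done as asked, in the order asked, and still so for the second after the job is handed in, while the arm keeps its last pose, push and grip.
It also fails if it takes over 58 s, if anything falls off the work surface, if the arm or the gripper's body presses on something with over 40 N, if the wrist force passes 120 N, or if a joint passes its speed limit or range.

## Working session

There is one attempt and no reset: what is moved stays moved. The work goes in short steps, Python scripts to look and compute and a shell command to move; the robot and the scene stay as the last step left them, time stands still between calls to the robot, and variables do not carry over. Pictures are saved under pics/ and viewed, and the job is handed in when it is done.

```bash
mkdir -p pics; python3 - <<'E'
from bench import ctrl
import cv2,numpy as np
print(ctrl.get_state())
for n in ["scene","top","wrist"]:
    print(n,ctrl.camera_model(n))
    cv2.imwrite(f"pics/{n}0.png",cv2.cvtColor(ctrl.get_image(n),cv2.COLOR_RGB2BGR))
E
```

```text
{'time': 0.0, 'joint_positions': array([ 1.25213635,  0.32183623, -0.07010603,  1.45170296,  0.02260348,
        1.37079755, -0.05692451]), 'qd': array([-0.0007892 ,  0.00081726,  0.00023649, -0.00015309, -0.00170779,
        0.00025354,  0.00098544]), 'joint_torque': array([ 1.64486075e-03, -4.91289139e+01, -4.02944684e-01, -3.12528348e+01,
       -6.38852036e-02,  4.38462419e-02,  1.42728791e-04]), 'position': array([ 0.21210216, -0.61381877,  0.22143906]), 'tool_rot': array([ 2.04144866,  0.34490581, -2.04231591]), 'ft_force': array([-0.44662616,  0.18685993, -0.04154459]), 'torque': array([0.03533744, 0.04847546, 0.04726512]), 'grip_width': 0.9995868539699175}
scene {'mtx': array([[488.57078068,   0.        , 320.467204  ],
       [  0.        , 488.57078068, 246.71843205],
       [  0.        ,   0.        ,   1.        ]]), 'extrinsics': array([[-0.14993125,  0.98860244, -0.01363205,  0.13472946],
       [-0.65546746, -0.0890668 ,  0.74995301,  0.33842965],
       [ 0.74019121,  0.12137676,  0.66135063, -1.44225676],
       [ 0.        ,  0.        ,  0.        ,  1.        ]])
[... 347 characters left out ...]
-01],
       [-2.15341676e-01,  4.05117284e-03,  9.76530363e-01,
        -8.08151802e-01],
       [ 0.00000000e+00,  0.00000000e+00,  0.00000000e+00,
         1.00000000e+00]])}
wrist {'mtx': array([[381.67340737,   0.        , 313.18157522],
       [  0.        , 381.67340737, 232.93881052],
       [  0.        ,   0.        ,   1.        ]]), 'hand_eye': array([[ 6.67261819e-04,  2.70369118e-01, -9.62756509e-01,
        -1.62970725e-01],
       [ 9.99999368e-01,  6.90364988e-04,  8.86947803e-04,
         2.89282047e-04],
       [ 9.04456681e-04, -9.62756492e-01, -2.70368486e-01,
        -7.41708135e-02],
       [ 0.00000000e+00,  0.00000000e+00,  0.00000000e+00,
         1.00000000e+00]])}
```

View pics/scene0.png

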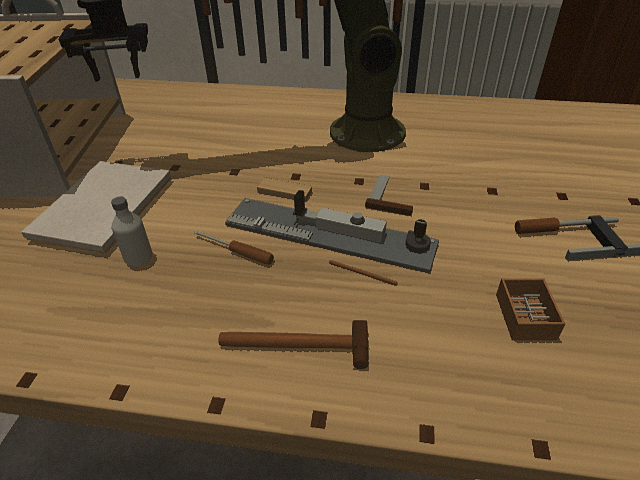

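View pics/top0.png

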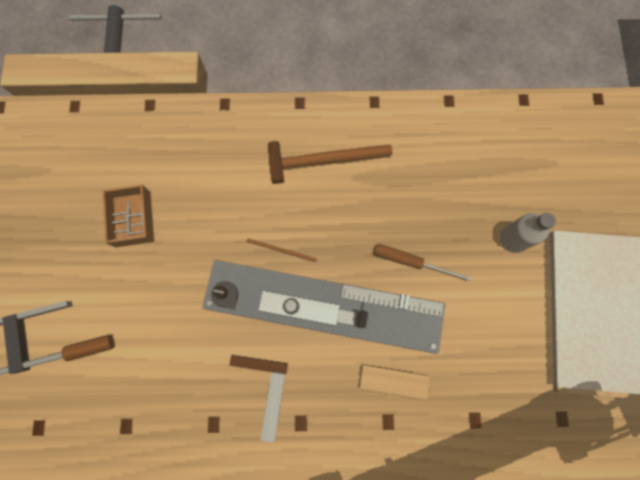

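View pics/wrist0.png

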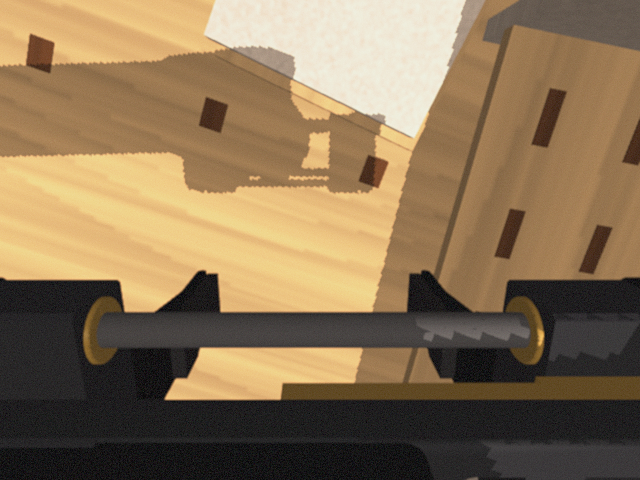

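```bash
python3 - <<'E'
import cv2
a=cv2.imread('pics/top0.png')[250:360,195:455]
cv2.imwrite('pics/top0z.png',cv2.resize(a,None,fx=3,fy=3,interpolation=cv2.INTER_CUBIC))
a=cv2.imread('pics/scene0.png')[180:280,215:445]
cv2.imwrite('pics/scene0z.png',cv2.resize(a,None,fx=3.4,fy=3.4,interpolation=cv2.INTER_CUBIC))
E
```

```text
(no output)
```

View pics/top0z.png

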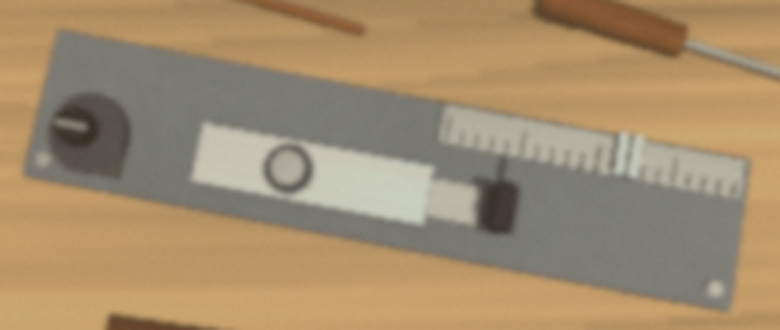

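View pics/scene0z.png

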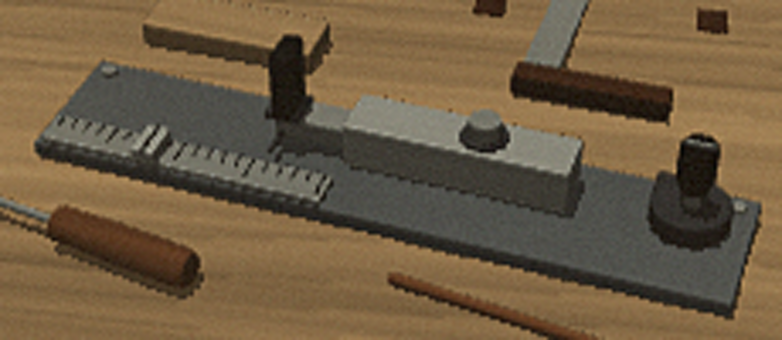

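```bash
cat > h.py <<'E'
import numpy as np,cv2
from scipy.optimize import least_squares
from scipy.spatial.transform import Rotation as R
from bench import ctrl
def proj(cam,P,st=None):
    m=ctrl.camera_model(cam);P=np.atleast_2d(P)
    if cam=='wrist':
        T=np.eye(4);T[:3,:3]=R.from_rotvec(st['tool_rot']).as_matrix();T[:3,3]=st['position']
        E=np.linalg.inv(T@m['hand_eye'])
    else:E=m['extrinsics']
    c=P@E[:3,:3].T+E[:3,3]; c=c*[1,-1,-1]
    q=c@m['mtx'].T
    return q[:,:2]/q[:,2:]
def g2w(p,G):
    x,y,a=p;G=np.atleast_2d(G)
    return np.c_[x+np.cos(a)*G[:,0]-np.sin(a)*G[:,1],y+np.sin(a)*G[:,0]+np.cos(a)*G[:,1],G[:,2]]
E
cat > fit.py <<'E'
from h import *
top=np.array([[203,124,-80,19,44],[435,165,70,19,44],[191,181,-80,-19,44],[425,226,70,-19,44],[288,167,-20,0,59],[445,105,70,63,16],[748,157,270,63,16],[743,196,270,37,16],[440,140,70,37,16],[74,126,-155,0,74]],float)
sc=np.array([[486,115,-20,0,59],[583,140,-80,-19,44],[358,97,70,-19,44],[345,128,70,19,44],[328,178,70,37,16],[318,200,70,63,16],[60,117,270,37,16],[700,143,-155,0,74]],float)
tu=top[:,:2]/3+[195,250]-1/3; su=sc[:,:2]/3.4+[215,180]-.35
def f(p,w=(1,1)):
    return np.r_[((proj('top',g2w(p,top[:,2:]/1e3))-tu)*w[0]).ravel(),((proj('scene',g2w(p,sc[:,2:]/1e3))-su)*w[1]).ravel()]
for w in [(1,1),(1,0),(0,1)]:
    r=least_squares(f,[.6,0,-1.75],loss='soft_l1',args=(w,));print(r.x)
r=least_squares(f,[.6,0,-1.75],loss='soft_l1')
print(f(r.x).reshape(-1,2).round(1).tolist())
p=r.x
for n,G in dict(screw=[-.155,0,.062],btn=[-.02,0,.059],tab=[.115,0,.062]).items(): print(n,g2w(p,G))
# rider line
E=ctrl.camera_model('top')
E
python3 fit.py; python3 -c "
from h import *
s=ctrl.get_state();print(R.from_rotvec(s['tool_rot']).as_matrix().round(4))"
```

```text
[ 0.47340831 -0.00460132 -1.76628256]
[ 0.47358663 -0.00533387 -1.76620205]
[ 0.47264603 -0.00294053 -1.76652348]
[[0.0, -0.3], [-0.1, 0.2], [-0.1, 0.4], [-0.3, -0.2], [-0.1, 0.3], [-0.1, -0.7], [-0.8, 0.1], [-0.8, 0.3], [-0.7, 0.6], [-1.0, 0.1], [-1.1, 1.3], [-0.7, -0.1], [0.2, -0.9], [-1.9, -0.2], [0.5, -0.0], [-0.8, 0.8], [-1.8, -0.0], [-0.7, 0.3]]
screw [[0.50351605 0.14744645 0.062     ]]
btn [[0.47729318 0.01501775 0.059     ]]
tab [[ 0.4510703  -0.11741095  0.062     ]]
[[-6.000e-04  3.268e-01 -9.451e-01]
 [ 1.400e-03 -9.451e-01 -3.268e-01]
 [-1.000e+00 -1.500e-03  1.000e-04]]
```

```bash
python3 -m jog '[{"rot":[0,0,0],"travel":[0,-0.06,-0.055],"jaw":-1},{"rot":[0,0,0],"travel":[0,-0.114,-0.107],"jaw":-1},{"rot":[0,0,0],"travel":[0,-0.114,-0.107],"jaw":-1},{"rot":[0,0,0],"travel":[0,-0.114,-0.107],"jaw":-1},{"rot":[0,0,0],"travel":[0,-0.114,-0.107],"jaw":-1},{"rot":[0,0,0],"travel":[0,-0.114,-0.107],"jaw":-1},{"rot":[0,0,0],"travel":[0,-0.114,-0.107],"jaw":-1},{"rot":[0,0,0],"travel":[0,-0.114,-0.107],"jaw":-1}]'
python3 -m jog '[{"rot":[0,0,0],"travel":[0,-0.114,-0.107],"jaw":-1},{"rot":[0,0,0],"travel":[0,-0.114,-0.107],"jaw":-1},{"rot":[1,0,0],"travel":[0,-0.114,-0.107],"jaw":-1},{"rot":[1,0,0],"travel":[0,-0.114,-0.107],"jaw":-1},{"rot":[1,0,0],"travel":[0,-0.06,-0.055],"jaw":-1},{"rot":[1,0,0],"travel":[0,0,0],"jaw":-1},{"rot":[1,0,0],"travel":[0,0,0],"jaw":-1},{"rot":[1,0,0],"travel":[0,0,0],"jaw":-1}]'
python3 -m jog '[{"rot":[0,0,0],"travel":[0,0,0],"jaw":-1},{"rot":[0,0,0],"travel":[0,0,0],"jaw":-1}]'
python3 - <<'E'
from h import *
s=ctrl.get_state();print(s['position'],s['tool_rot'],s['joint_positions'],s['qd'].round(3))
cv2.imwrite("pics/w1.png",cv2.cvtColor(ctrl.get_image('wrist'),cv2.COLOR_RGB2BGR))
np.save('w1.npy',np.r_[s['position'],s['tool_rot']])
E
```

```text
time: 0.95
position: [0.3565, -0.2903, 0.2225]
tool_rot: [2.041, 0.342, -2.041]
ft_force: [1.9, -0.1, 0.6]
grip_width: 0.998
time: 1.75
position: [0.4498, -0.1021, 0.2223]
tool_rot: [-2.119, 0.206, 2.12]
ft_force: [0.3, -0.9, -0.2]
grip_width: 0.999
time: 1.95
position: [0.4498, -0.1025, 0.2224]
tool_rot: [-2.122, 0.201, 2.123]
ft_force: [0.9, 0.3, -0.1]
grip_width: 1.001
[ 0.44981308 -0.10249434  0.22240199] [-2.12204144  0.20103846  2.12266431] [ 0.80216486 -0.07090332 -0.60132396  1.87651048 -0.04126969  1.32406783
 -1.54753213] [ 0.001 -0.    -0.    -0.002 -0.     0.001 -0.003]
```

View pics/w1.png

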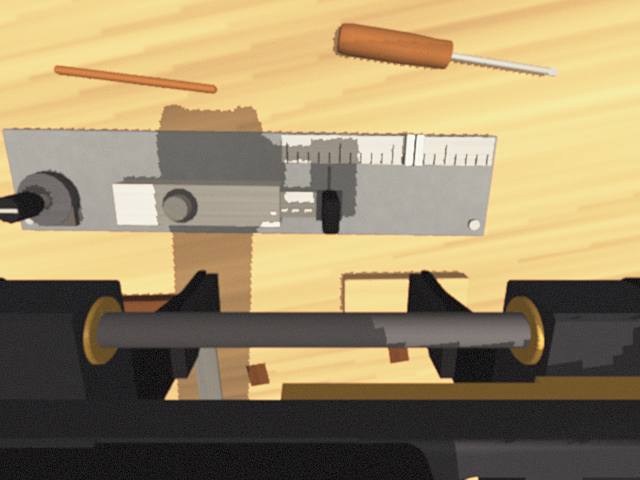

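```bash
python3 - <<'E'
import cv2
a=cv2.imread('pics/w1.png')
cv2.imwrite('pics/w1a.png',cv2.resize(a[120:240,260:510],None,fx=3,fy=3,interpolation=cv2.INTER_CUBIC))
cv2.imwrite('pics/w1b.png',cv2.resize(a[120:240,0:260],None,fx=3,fy=3,interpolation=cv2.INTER_CUBIC))
E
```

```text
(no output)
```

View pics/w1a.png

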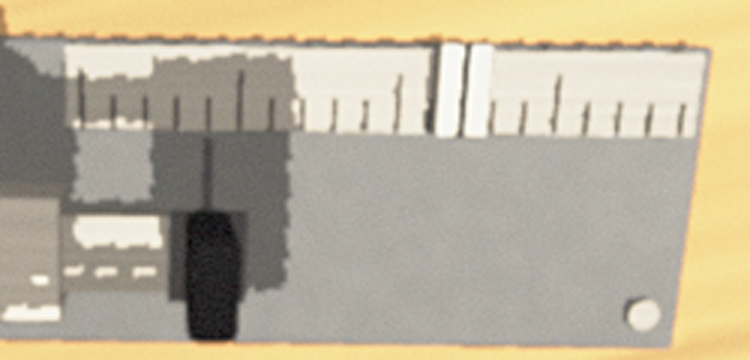

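View pics/w1b.png

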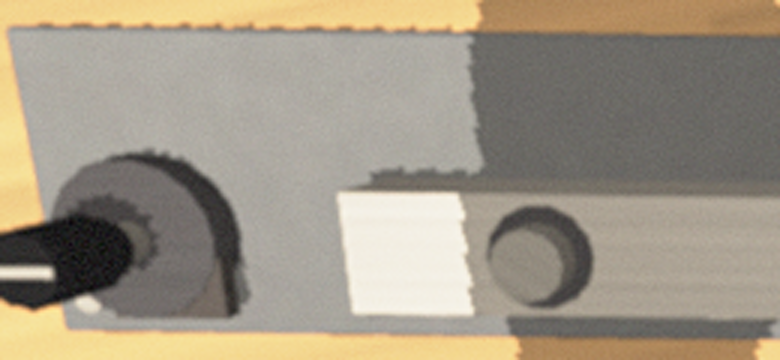

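```bash
cat > fit2.py <<'E'
import fit
from fit import *
v=np.load('w1.npy');st=dict(position=v[:3],tool_rot=v[3:])
A=np.array([[712,48,270,63,16],[700,137,270,37,16]],float);B=np.array([[525,265,-20,0,59],[338,192,-80,19,44],[352,315,-80,-19,44]],float)
wu=np.r_[A[:,:2]/3+[260,120]-1/3,B[:,:2]/3+[0,120]-1/3];W=np.r_[A,B][:,2:]/1e3
def fw(p): return (proj('wrist',g2w(p,W),st)-wu).ravel()
rw=least_squares(fw,r.x,loss='soft_l1');print('wrist',rw.x,fw(rw.x).round(1))
rj=least_squares(lambda p:np.r_[fw(p),f(p)],r.x,loss='soft_l1');print('joint',rj.x,fw(rj.x).round(1))
def inv(px,z,p,cam='wrist'): # gauge x,y at height z
    s=least_squares(lambda q:(proj(cam,g2w(p,[q[0],q[1],z]),st)-px).ravel(),[.1,.05]);return s.x
if __name__=='__main__':
  for p in (rw.x,rj.x):
    k=lambda u,v:np.array([u,v])/3+[260,120]-1/3
    print('rider near/far z26',inv(k(463,135),.026,p),inv(k(468,45),.026,p),'z16',inv(k(463,135),.016,p))
    print('rider edges z26',inv(k(437,90),.026,p),inv(k(492,90),.026,p))
    for u in (82,241,400,558): print('tick',u,inv(k(u,100),.016,p))
    print('tab top',inv(k(212,275),.084,p),'pointer tip z20',inv(k(207,140),.020,p), inv(k(207,140),.03,p))
    for n,G in dict(screw=[-.155,0,.062],btn=[-.02,0,.059],tab=[.115,0,.062]).items(): print(n,g2w(p,G))
  tt=lambda u,v:np.array([u,v])/3+[195,250]-1/3
  print('top cam rider',inv(tt(629,153),.026,fit.least_squares(f,r.x,args=((1,0),)).x,'top'))
E
python3 fit2.py
```

```text
[ 0.47340831 -0.00460132 -1.76628256]
[ 0.47358663 -0.00533387 -1.76620205]
[ 0.47264603 -0.00294053 -1.76652348]
[[0.0, -0.3], [-0.1, 0.2], [-0.1, 0.4], [-0.3, -0.2], [-0.1, 0.3], [-0.1, -0.7], [-0.8, 0.1], [-0.8, 0.3], [-0.7, 0.6], [-1.0, 0.1], [-1.1, 1.3], [-0.7, -0.1], [0.2, -0.9], [-1.9, -0.2], [0.5, -0.0], [-0.8, 0.8], [-1.8, -0.0], [-0.7, 0.3]]
screw [[0.50351605 0.14744645 0.062     ]]
btn [[0.47729318 0.01501775 0.059     ]]
tab [[ 0.4510703  -0.11741095  0.062     ]]
wrist [ 0.47317883 -0.00499735 -1.77199569] [-1.9  0.8 -1.7 -0.9  0.9  0.3  0.3 -0.4  1.  -0.3]
joint [ 0.47327831 -0.00475262 -1.77000292] [-2.2  0.1 -2.  -1.5  0.6  0.3 -0.  -0.3  0.8 -0.2]
rider near/far z26 [0.1934985  0.03689134] [0.19277173 0.06394101] z16 [0.19611481 0.0359439 ]
rider edges z26 [0.1843805  0.05045662] [0.2012678  0.05065064]
tick 82 [0.07466102 0.04550128]
tick 241 [0.12497355 0.04607963]
tick 400 [0.1752767  0.04665787]
tick 558 [0.22525418 0.04723237]
tab top [0.11388531 0.00437725] pointer tip z20 [0.11433436 0.0338306 ] [0.11392781 0.03484625]
screw [[0.50415475 0.14687593 0.062     ]]
btn [[0.47717572 0.0145992  0.059     ]]
tab [[ 0.4501967  -0.11767752  0.062     ]]
rider near/far z26 [0.19383121 0.03645659] [0.19315834 0.06350766] z16 [0.19644563 0.03550394]
rider edges z26 [0.18474026 0.05004001] [0.20162791 0.05020039]
tick 82 [0.07501112 0.04530333]
tick 241 [0.1253247  0.04578141]
tick 400 [0.1756289  0.04625941]
tick 558 [0.22560743 0.04673432]
tab top [0.11415338 0.00410122] pointer tip z20 [0.11466112 0.03355361] [0.1142566  0.03457007]
screw [[0.50395152 0.14718208 0.062     ]]
btn [[0.47723614 0.01485186 0.059     ]]
tab [[ 0.45052076 -0.11747837  0.062     ]]
top cam rider [0.19221757 0.05069256]
```

```bash
cat > d.py <<'E'
import sys
from h import *
# usage d.py x y z [yaw]
s=ctrl.get_state();M=R.from_rotvec(s['tool_rot']).as_matrix()
t=np.array([float(a) for a in sys.argv[1:4]])
print('t',s['time'],'pos',s['position'].round(4),'yaw',np.arctan2(M[1,1],M[0,1]).round(4),'tilt',M[2].round(4),'F',s['ft_force'].round(1),'T',s['torque'].round(2),'grip',s['grip_width'].round(3),'q7',s['joint_positions'][6].round(2))
print('tool delta units',(M.T@(t-s['position'])/.3).round(4))
if len(sys.argv)>4:
    y=float(sys.argv[4]);T=np.array([[0,np.cos(y),0],[0,np.sin(y),0],[-1,0,0]],float);T[:,2]=np.cross(T[:,0],T[:,1])
    print('rot units',(np.rad2deg(R.from_matrix(M.T@T).as_rotvec())/5).round(3))
E
python3 d.py .504 .147 .15 -0.35
```

```text
Traceback (most recent call last):
  File "d.py", line 6, in <module>
    print('t',s['time'],'pos',s['position'].round(4),'yaw',np.arctan2(M[1,1],M[0,1]).round(4),'tilt',M[2].round(4),'F',s['ft_force'].round(1),'T',s['torque'].round(2),'grip',s['grip_width'].round(3),'q7',s['joint_positions'][6].round(2))
                                                                                                                                                                              ^^^^^^^^^^^^^^^^^^^^^
AttributeError: 'float' object has no attribute 'round'
```

```bash
sed -i "s/s\['grip_width'\].round(3)/round(s['grip_width'],3)/" d.py; python3 d.py .504 .147 .15 -0.35
```

```text
t 2.0 pos [ 0.4498 -0.1025  0.2224] yaw -1.7598 tilt [-1.e+00  1.e-04  2.e-04] F [-0.3  0.9 -0.6] T [ 0.04  0.03 -0.06] grip 0.999 q7 -1.55
tool delta units [ 0.2413 -0.8508 -0.0211]
rot units [-1.6156e+01  3.0000e-03  1.0000e-03]
```

```bash
python3 -m jog '[{"rot":[0,0,0],"travel":[0,-0.07,-0.0015],"jaw":-1},{"rot":[0,0,0],"travel":[0.04,-0.14,-0.0035],"jaw":-1},{"rot":[0,0,0],"travel":[0.04,-0.14,-0.0035],"jaw":-1},{"rot":[0,0,0],"travel":[0.04,-0.14,-0.0035],"jaw":-1},{"rot":[0,0,0],"travel":[0.04,-0.14,-0.0035],"jaw":-1},{"rot":[0,0,0],"travel":[0.04,-0.14,-0.0035],"jaw":-1},{"rot":[0,0,0],"travel":[0.04,-0.081,-0.0025],"jaw":-1},{"rot":[-1,0,0],"travel":[0,0,0],"jaw":-1}]'
python3 -m jog '[{"rot":[-1,0,0],"travel":[0,0,0],"jaw":-1},{"rot":[-1,0,0],"travel":[0,0,0],"jaw":-1},{"rot":[-1,0,0],"travel":[0,0,0],"jaw":-1},{"rot":[-1,0,0],"travel":[0,0,0],"jaw":-1},{"rot":[-1,0,0],"travel":[0,0,0],"jaw":-1},{"rot":[-1,0,0],"travel":[0,0,0],"jaw":-1},{"rot":[-1,0,0],"travel":[0,0,0],"jaw":-1},{"rot":[-1,0,0],"travel":[0,0,0],"jaw":-1}]'
python3 -m jog '[{"rot":[-1,0,0],"travel":[0,0,0],"jaw":-1},{"rot":[-1,0,0],"travel":[0,0,0],"jaw":-1},{"rot":[-1,0,0],"travel":[0,0,0],"jaw":-1},{"rot":[-1,0,0],"travel":[0,0,0],"jaw":-1},{"rot":[-1,0,0],"travel":[0,0,0],"jaw":-1},{"rot":[-1,0,0],"travel":[0,0,0],"jaw":-1},{"rot":[-1,0,0],"travel":[0,0,0],"jaw":-1},{"rot":[0,0,0],"travel":[0,0,0],"jaw":-1}]'
python3 d.py .504 .147 .046 -0.35;python3 - <<'E'
from h import *
s=ctrl.get_state()
im=cv2.cvtColor(ctrl.get_image('wrist'),cv2.COLOR_RGB2BGR)
for P in ([.504,.147,.074],[.504,.147,.044]): print(proj('wrist',P,s))
cv2.imwrite("pics/w2.png",im)
E
```

```text
time: 2.8
position: [0.5034, 0.1515, 0.1492]
tool_rot: [-2.169, 0.099, 2.175]
ft_force: [0.0, -1.6, 0.4]
grip_width: 0.998
time: 3.6
position: [0.5047, 0.1467, 0.1504]
tool_rot: [1.879, 0.581, -1.88]
ft_force: [0.2, 0.1, -0.1]
grip_width: 1.001
time: 4.4
position: [0.5047, 0.1468, 0.1504]
tool_rot: [1.472, 1.014, -1.472]
ft_force: [0.8, -0.4, 0.3]
grip_width: 0.995
t 4.4 pos [0.5047 0.1468 0.1504] yaw -0.3643 tilt [-1.e+00 -2.e-04  1.e-04] F [ 0.8 -0.4  0.3] T [-0.07 -0.09  0.03] grip 0.995 q7 -0.88
tool delta units [ 3.481e-01 -2.500e-03  1.000e-04]
rot units [-0.163  0.001  0.003]
[[311.81561391 242.94544076]]
[[311.97347395 230.84173884]]
```

View pics/w2.png

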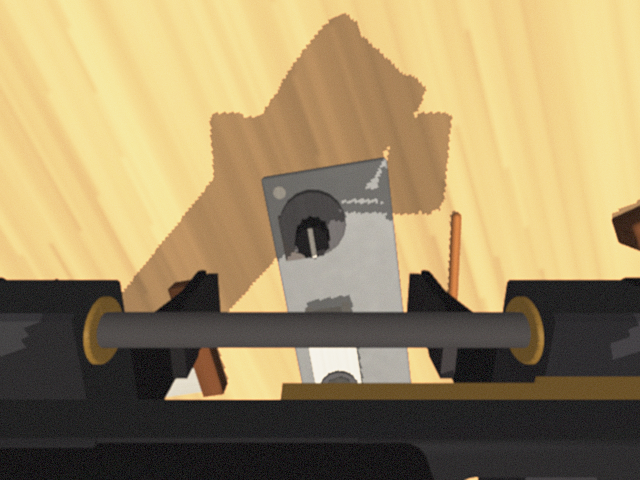

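```bash
python3 -m jog '[{"rot":[0,0,0],"travel":[0.04,-0.002,0],"jaw":-1},{"rot":[0,0,0],"travel":[0.1,0,0],"jaw":-1},{"rot":[0,0,0],"travel":[0.1,0,0],"jaw":-1},{"rot":[0,0,0],"travel":[0.08,0,0],"jaw":-1},{"rot":[0,0,0],"travel":[0.038,0,0],"jaw":-1},{"rot":[0,0,0],"travel":[0,0,0],"jaw":1},{"rot":[0,0,0],"travel":[0,0,0],"jaw":1},{"rot":[0,0,0],"travel":[0,0,0],"jaw":1}]' 25
python3 -m jog '[{"rot":[0,0,0],"travel":[0,0,0],"jaw":1},{"rot":[0,0,0],"travel":[0,0,0],"jaw":1},{"rot":[0,0,0],"travel":[0,0,0],"jaw":1},{"rot":[0,0,0],"travel":[0,0,0],"jaw":1}]'
python3 d.py .504 .147 .036 -0.35
```

```text
time: 5.25
position: [0.5052, 0.1475, 0.0443]
tool_rot: [1.475, 1.012, -1.471]
ft_force: [0.4, -0.9, 0.2]
grip_width: 0.809
time: 5.65
position: [0.5043, 0.1471, 0.0433]
tool_rot: [1.473, 1.013, -1.473]
ft_force: [0.5, 0.1, -0.4]
grip_width: 0.445
t 5.65 pos [0.5043 0.1471 0.0433] yaw -0.3655 tilt [-1.e+00  4.e-04  1.e-04] F [ 0.5  0.1 -0.4] T [-0.05 -0.08  0.01] grip 0.445 q7 -1.0
tool delta units [ 0.0244 -0.0009  0.0005]
rot units [-0.178  0.001 -0.005]
```

Fingers are still closing.

```bash
python3 -m jog '[{"rot":[0,0,0],"travel":[0,0,0],"jaw":1},{"rot":[0,0,0],"travel":[0,0,0],"jaw":1},{"rot":[0,0,0],"travel":[0,0,0],"jaw":1},{"rot":[0,0,0],"travel":[0,0,0],"jaw":1}]'
python3 d.py .504 .147 .036 -0.35
```

```text
time: 6.05
position: [0.5041, 0.1472, 0.0431]
tool_rot: [1.473, 1.014, -1.473]
ft_force: [-0.2, 0.2, 0.9]
grip_width: 0.245
t 6.05 pos [0.5041 0.1472 0.0431] yaw -0.3652 tilt [-1.e+00 -1.e-04  2.e-04] F [-0.2  0.2  0.9] T [-0.04  0.04  0.05] grip 0.245 q7 -1.0
tool delta units [0.0237 0.0001 0.0007]
rot units [-0.174  0.002  0.002]
```

```bash
python3 -m jog '[{"rot":[0,0,0],"travel":[0,0,0],"jaw":1},{"rot":[0,0,0],"travel":[0.012,0,0],"jaw":1},{"rot":[0,0,0],"travel":[0.012,0,0],"jaw":1},{"rot":[0,0,0],"travel":[0,0,0],"jaw":1},{"rot":[0,0,0],"travel":[0,0,0],"jaw":1},{"rot":[0,0,0],"travel":[0,0,0],"jaw":1}]'
python3 d.py .504 .147 .036 -0.35
```

```text
time: 6.65
position: [0.5041, 0.1472, 0.0362]
tool_rot: [1.472, 1.013, -1.473]
ft_force: [-2.7, -1.0, 7.7]
grip_width: 0.244
t 6.65 pos [0.5041 0.1472 0.0362] yaw -0.3653 tilt [-1.e+00 -0.e+00  6.e-04] F [-2.7 -1.   7.7] T [-0.22  0.55 -0.03] grip 0.244 q7 -1.01
tool delta units [ 0.0008 -0.0002  0.0008]
rot units [-0.175  0.006  0.   ]
```

```bash
python3 -m jog '[{"rot":[0.5,0,0],"travel":[0,0,0],"jaw":1},{"rot":[1,0,0],"travel":[0,0,0],"jaw":1},{"rot":[1,0,0],"travel":[0,0,0],"jaw":1},{"rot":[1,0,0],"travel":[0,0,0],"jaw":1},{"rot":[1,0,0],"travel":[0,0,0],"jaw":1},{"rot":[1,0,0],"travel":[0,0,0],"jaw":1},{"rot":[1,0,0],"travel":[0,0,0],"jaw":1},{"rot":[0.5,0,0],"travel":[0,0,0],"jaw":1}]'
python3 d.py .504 .147 .036
python3 -m jog '[{"rot":[0.8,0,0],"travel":[0,0,0],"jaw":1},{"rot":[1,0,0],"travel":[0,0,0],"jaw":1},{"rot":[1,0,0],"travel":[0,0,0],"jaw":1},{"rot":[1,0,0],"travel":[0,0,0],"jaw":1},{"rot":[1,0,0],"travel":[0,0,0],"jaw":1},{"rot":[1,0,0],"travel":[0,0,0],"jaw":1},{"rot":[1,0,0],"travel":[0,0,0],"jaw":1},{"rot":[0.8,0,0],"travel":[0,0,0],"jaw":1}]'
python3 d.py .504 .147 .036
python3 -m jog '[{"rot":[0.8,0,0],"travel":[0,0,0],"jaw":1},{"rot":[0.6,0,0],"travel":[0,0,0],"jaw":1},{"rot":[0.4,0,0],"travel":[0,0,0],"jaw":1},{"rot":[0,0,0],"travel":[0,0,0],"jaw":1}]'
python3 d.py .504 .147 .036
```

```text
time: 7.45
position: [0.504, 0.1473, 0.0363]
tool_rot: [1.884, 0.574, -1.884]
ft_force: [-3.2, -0.2, 7.5]
grip_width: 0.243
t 7.45 pos [0.504  0.1473 0.0363] yaw -0.9786 tilt [-1.e+00  4.e-04  6.e-04] F [-3.2 -0.2  7.5] T [-0.16  0.66  0.04] grip 0.243 q7 -1.57
tool delta units [0.001  0.0009 0.0006]
time: 8.25
position: [0.504, 0.1475, 0.0363]
tool_rot: [-2.185, 0.078, 2.186]
ft_force: [-3.5, -0.8, 7.4]
grip_width: 0.245
t 8.25 pos [0.504  0.1475 0.0363] yaw -1.6421 tilt [-1.e+00  4.e-04  3.e-04] F [-3.5 -0.8  7.4] T [-0.08  0.72  0.02] grip 0.245 q7 -2.19
tool delta units [ 0.0011  0.0017 -0.0002]
time: 8.65
position: [0.5039, 0.1475, 0.0363]
tool_rot: [-2.102, 0.238, 2.103]
ft_force: [-3.3, -0.3, 6.7]
grip_width: 0.241
t 8.65 pos [0.5039 0.1475 0.0363] yaw -1.7958 tilt [-1.e+00  6.e-04  1.e-04] F [-3.3 -0.3  6.7] T [-0.    0.73  0.27] grip 0.241 q7 -2.33
tool delta units [ 0.001   0.0017 -0.0006]
```

```bash
python3 -m jog '[{"rot":[0,0,0],"travel":[0,0,0],"jaw":-0.2},{"rot":[0,0,0],"travel":[0,0,0],"jaw":-0.2},{"rot":[0,0,0],"travel":[0,0,0],"jaw":-0.2},{"rot":[0,0,0],"travel":[0,0,0],"jaw":-0.2},{"rot":[0,0,0],"travel":[-0.05,0,0],"jaw":-0.2},{"rot":[0,0,0],"travel":[-0.12,0,0],"jaw":-0.2},{"rot":[0,0,0],"travel":[-0.14,0,0],"jaw":-0.2},{"rot":[0,0,0],"travel":[-0.1,0,0],"jaw":-0.2}]'
python3 d.py .504 .147 .036
python3 - <<'E'
from h import *
s=ctrl.get_state()
im=cv2.cvtColor(ctrl.get_image('wrist'),cv2.COLOR_RGB2BGR)
t=cv2.cvtColor(ctrl.get_image('scene'),cv2.COLOR_RGB2BGR)
cv2.imwrite("pics/w3.png",im)
cv2.imwrite('pics/s3.png',cv2.resize(t[180:280,215:445],None,fx=3.4,fy=3.4,interpolation=cv2.INTER_CUBIC))
E
```

```text
time: 9.45
position: [0.505, 0.1479, 0.1625]
tool_rot: [-2.105, 0.237, 2.099]
ft_force: [0.4, -0.9, 0.4]
grip_width: 0.6
t 9.45 pos [0.505  0.1479 0.1625] yaw -1.7959 tilt [-1.     -0.0013 -0.003 ] F [ 0.4 -0.9  0.4] T [0.01 0.   0.01] grip 0.6 q7 -2.22
tool delta units [0.4217 0.0041 0.0038]
```

View pics/w3.png

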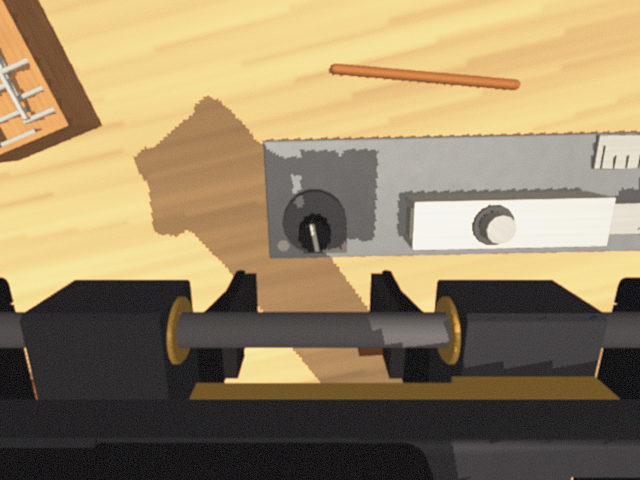

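View pics/s3.png

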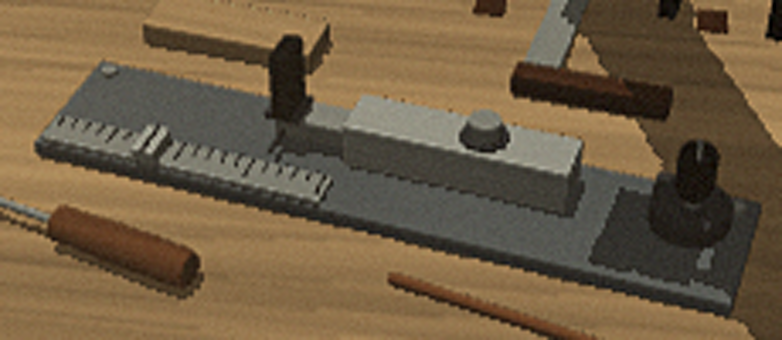

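```bash
python3 - <<'E'
import cv2
a=cv2.imread('pics/w3.png')[170:270,260:380]
cv2.imwrite('pics/w3z.png',cv2.resize(a,None,fx=6,fy=6,interpolation=cv2.INTER_CUBIC))
E
```

```text
(no output)
```

View pics/w3z.png

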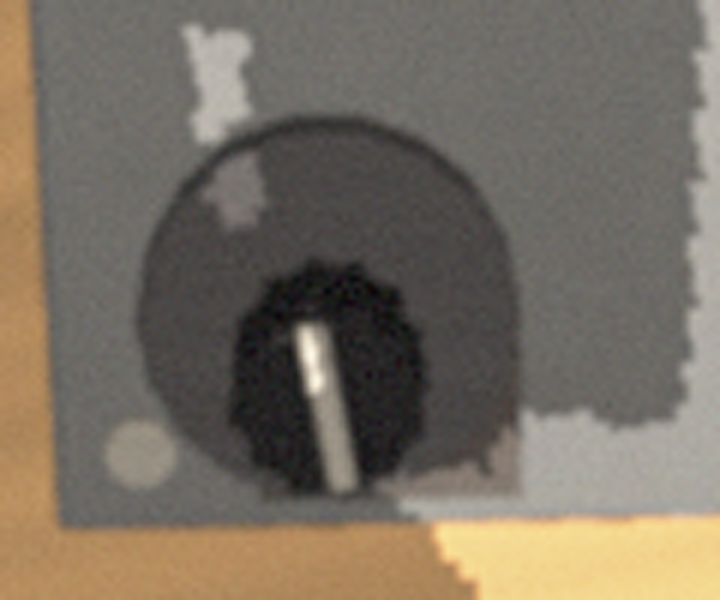

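```bash
python3 d.py .4772 .0148 .10 -1.7680
```

```text
t 9.55 pos [0.5074 0.1485 0.1647] yaw -1.7962 tilt [-1.     -0.0032 -0.0092] F [ 0.1  0.2 -0.2] T [ 0.05 -0.03  0.03] grip 0.595 q7 -2.22
tool delta units [2.142e-01 4.577e-01 4.000e-04]
rot units [-0.324 -0.106  0.036]
```

```bash
python3 -m jog '[{"rot":[0,0,0],"travel":[0.02,0.07,0],"jaw":1},{"rot":[0,0,0],"travel":[0.04,0.12,0],"jaw":1},{"rot":[0,0,0],"travel":[0.04,0.12,0],"jaw":1},{"rot":[0,0,0],"travel":[0.05,0.1,0],"jaw":1},{"rot":[-0.2,0,0],"travel":[0.05,0.047,0],"jaw":1},{"rot":[0,0,0],"travel":[0,0,0],"jaw":1},{"rot":[0,0,0],"travel":[0,0,0],"jaw":1},{"rot":[0,0,0],"travel":[0,0,0],"jaw":1}]' 10
python3 d.py .4772 .0148 .064 -1.7680
python3 - <<'E'
from h import *
s=ctrl.get_state()
im=cv2.cvtColor(ctrl.get_image('wrist'),cv2.COLOR_RGB2BGR)
print(proj('wrist',[[.4772,.0148,.059],s['position']],s))
cv2.imwrite("pics/w4.png",im)
E
```

```text
time: 10.35
position: [0.4744, 0.0151, 0.0999]
tool_rot: [-2.114, 0.218, 2.111]
ft_force: [-0.1, 0.9, -0.3]
grip_width: 0.023
t 10.35 pos [0.4744 0.0151 0.0999] yaw -1.7771 tilt [-1.0e+00 -8.0e-04 -1.5e-03] F [-0.1  0.9 -0.3] T [0.06 0.01 0.02] grip 0.023 q7 -1.91
tool delta units [ 0.1197 -0.0008 -0.0093]
rot units [-0.105 -0.017  0.01 ]
[[312.8079502  257.12551371]
 [313.14462718 292.04390013]]
```

View pics/w4.png

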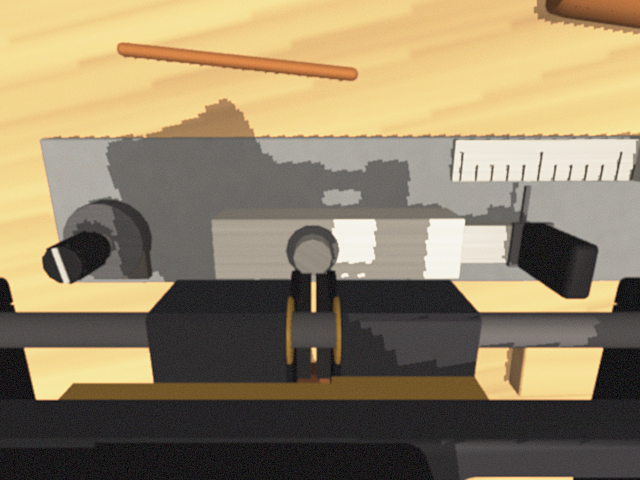

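```bash
python3 -m jog '[{"rot":[-0.1,0,0],"travel":[0.04,0,-0.006],"jaw":1},{"rot":[0,0,0],"travel":[0.05,0,-0.005],"jaw":1},{"rot":[0,0,0],"travel":[0.03,0,0],"jaw":1},{"rot":[0,0,0],"travel":[0,0,0],"jaw":1}]'
python3 d.py .4772 .0148 .0535 -1.7680
```

```text
time: 10.8
position: [0.4755, 0.0134, 0.0613]
tool_rot: [-2.113, 0.21, 2.12]
ft_force: [0.3, -0.2, -0.7]
grip_width: 0.009
t 10.8 pos [0.4755 0.0134 0.0613] yaw -1.7693 tilt [-1.0e+00 -1.0e-04  3.2e-03] F [ 0.3 -0.2 -0.7] T [0.04 0.05 0.03] grip 0.009 q7 -1.94
tool delta units [ 0.0261 -0.0057 -0.0049]
rot units [-0.015  0.037  0.001]
```

```bash
python3 -m jog '[{"rot":[0,0,0],"travel":[0,-0.005,-0.004],"jaw":1},{"rot":[0,0,0],"travel":[0.013,0,0],"jaw":1},{"rot":[0,0,0],"travel":[0.013,0,0],"jaw":1},{"rot":[0,0,0],"travel":[0,0,0],"jaw":1},{"rot":[0,0,0],"travel":[0,0,0],"jaw":1}]'
python3 d.py .4772 .0148 .0535 -1.7680
python3 - <<'E'
from h import *
im=cv2.cvtColor(ctrl.get_image('wrist'),cv2.COLOR_RGB2BGR)
cv2.imwrite("pics/w5.png",im)
E
```

```text
time: 11.3
position: [0.4791, 0.0144, 0.0558]
tool_rot: [-2.118, 0.211, 2.114]
ft_force: [0.9, -0.4, 2.7]
grip_width: 0.006
t 11.3 pos [0.4791 0.0144 0.0558] yaw -1.7703 tilt [-1.0e+00 -6.0e-04 -1.9e-03] F [ 0.9 -0.4  2.7] T [ 0.3  -0.31  0.01] grip 0.006 q7 -1.95
tool delta units [ 0.0075 -0.0001  0.0066]
rot units [-0.026 -0.021  0.007]
```

View pics/w5.png

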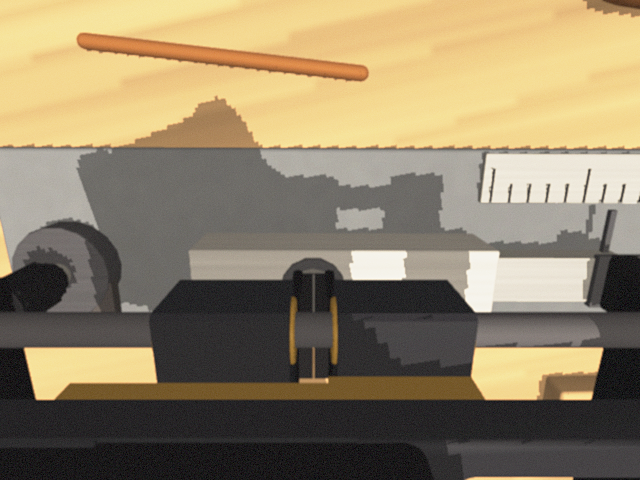

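```bash
python3 -m jog '[{"rot":[0,0,0],"travel":[0.004,0,0.004],"jaw":1},{"rot":[0,0,0],"travel":[0.004,0,0],"jaw":1},{"rot":[0,0,0],"travel":[0,0,0],"jaw":1},{"rot":[0,0,0],"travel":[0,0,0],"jaw":1},{"rot":[0,0,0],"travel":[0,0,0],"jaw":1}]'
python3 d.py .4772 .0148 .0535 -1.7680
python3 - <<'E'
from h import *
im=cv2.cvtColor(ctrl.get_image('wrist'),cv2.COLOR_RGB2BGR)
cv2.imwrite("pics/w6.png",im)
E
```

```text
time: 11.85
position: [0.4783, 0.0143, 0.0534]
tool_rot: [-2.119, 0.212, 2.114]
ft_force: [2.9, 0.7, 5.6]
grip_width: 0.002
t 11.85 pos [0.4783 0.0143 0.0534] yaw -1.7704 tilt [-1.0e+00 -4.0e-04 -2.7e-03] F [2.9 0.7 5.6] T [ 0.18 -0.71  0.05] grip 0.002 q7 -1.96
tool delta units [-0.0002 -0.0009  0.004 ]
rot units [-0.027 -0.031  0.004]
```

View pics/w6.png

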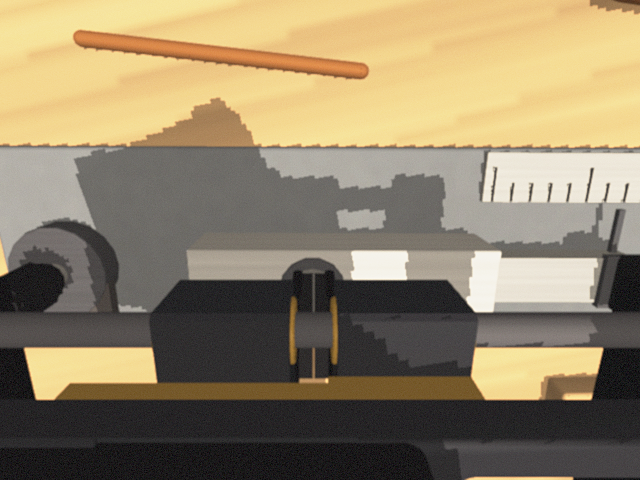

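```bash
python3 -m jog '[{"rot":[0,0,0],"travel":[0,0,0],"jaw":1},{"rot":[0,0,0],"travel":[0,0,0],"jaw":1},{"rot":[0,0,0],"travel":[0,0,0],"jaw":1}]'
python3 - <<'E'
from h import *
im=cv2.cvtColor(ctrl.get_image('wrist'),cv2.COLOR_RGB2BGR)
t=cv2.cvtColor(ctrl.get_image('scene'),cv2.COLOR_RGB2BGR)
cv2.imwrite("pics/w7.png",im)
cv2.imwrite('pics/s7.png',cv2.resize(t[180:280,215:445],None,fx=3.4,fy=3.4,interpolation=cv2.INTER_CUBIC))
E
python3 d.py .4772 .0148 .0535 -1.7680
```

```text
time: 12.2
position: [0.4783, 0.0143, 0.0534]
tool_rot: [-2.119, 0.212, 2.114]
ft_force: [3.3, 1.2, 6.0]
grip_width: 0.004
t 12.3 pos [0.4783 0.0143 0.0534] yaw -1.7704 tilt [-1.0e+00 -3.0e-04 -2.6e-03] F [ 3.  -0.3  4.9] T [ 0.13 -0.73 -0.  ] grip 0.006 q7 -1.96
tool delta units [-0.0003 -0.001   0.0039]
rot units [-0.027 -0.03   0.004]
```

View pics/w7.png

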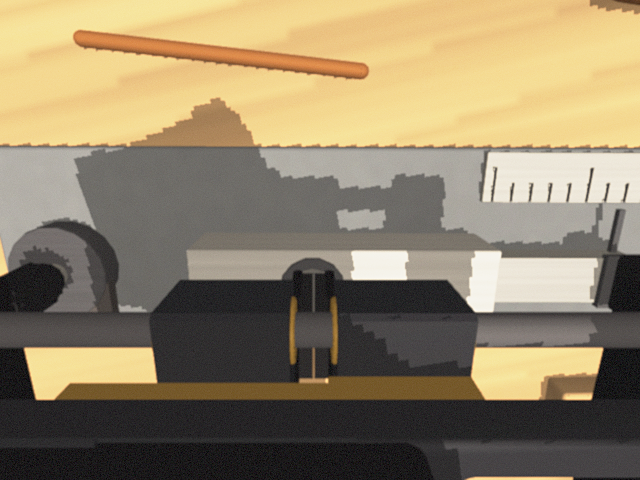

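View pics/s7.png

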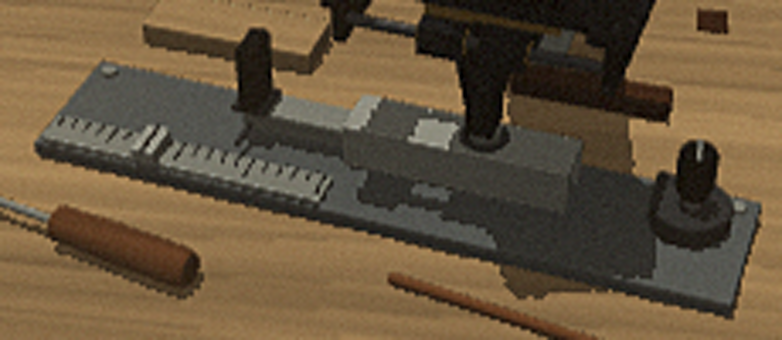

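```bash
python3 -m jog '[{"rot":[0,0,0],"travel":[-0.05,0,0],"jaw":1},{"rot":[0,0,0],"travel":[-0.12,0,0],"jaw":1},{"rot":[0,0,0],"travel":[-0.12,0.03,0],"jaw":0},{"rot":[0,0,0],"travel":[-0.05,0.1,0],"jaw":-0.4},{"rot":[0,0,0],"travel":[0,0.14,0],"jaw":-0.4},{"rot":[0,0,0],"travel":[0,0.14,0],"jaw":-0.4},{"rot":[0,0,0],"travel":[0,0.08,0],"jaw":-0.4},{"rot":[0,0,0],"travel":[0,0.03,0],"jaw":-0.4}]'
python3 -m jog '[{"rot":[0,0,0],"travel":[0,0,0],"jaw":-0.4},{"rot":[0,0,0],"travel":[0,0,0],"jaw":-0.4},{"rot":[0,0,0],"travel":[0,0,0],"jaw":-0.4}]'
python3 - <<'E'
from h import *
p=[.4733,-.0049,-1.769]
s=ctrl.get_state()
im=cv2.cvtColor(ctrl.get_image('wrist'),cv2.COLOR_RGB2BGR)
print(proj('wrist',g2w(p,[[.14,0,.084],[.14,.035,.02],[.1935,.036,.026]]),s), g2w(p,[.14,0,.062]))
cv2.imwrite("pics/w8.png",im)
np.save('w8.npy',np.r_[s['position'],s['tool_rot']])
E
python3 d.py .446 -.1422 .043 -1.769
```

```text
time: 13.1
position: [0.4435, -0.1413, 0.1534]
tool_rot: [-2.109, 0.217, 2.118]
ft_force: [0.9, 0.2, -0.4]
grip_width: 0.471
time: 13.4
position: [0.4463, -0.1366, 0.1545]
tool_rot: [-2.117, 0.208, 2.119]
ft_force: [0.4, 0.2, 1.1]
grip_width: 0.681
[[321.89585894 245.09012493]
 [320.50168833 177.30642152]
 [390.88310609 177.08723877]] [[ 0.44573281 -0.14215906  0.062     ]]
t 13.45 pos [ 0.4464 -0.1369  0.1546] yaw -1.7675 tilt [-1.e+00 -3.e-04  4.e-04] F [-0.3  0.4 -0.2] T [ 0.03  0.03 -0.02] grip 0.687 q7 -1.52
tool delta units [ 0.372   0.0178 -0.0024]
rot units [0.017 0.005 0.003]
```

View pics/w8.png

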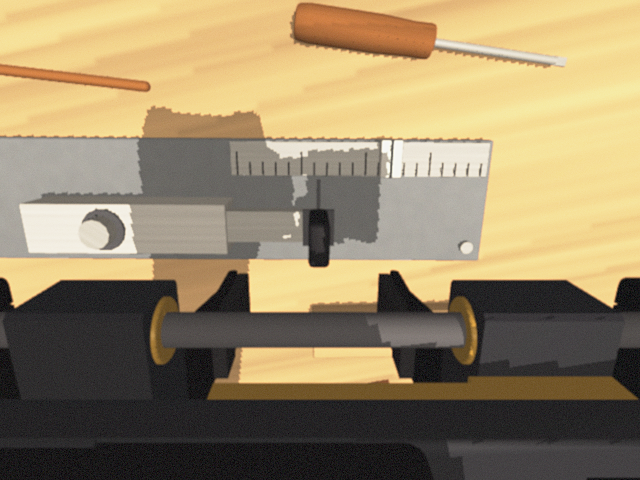

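```bash
python3 -m jog '[{"rot":[0,0,0],"travel":[0.06,0.013,-0.002],"jaw":-0.4},{"rot":[0,0,0],"travel":[0.12,0,0],"jaw":-0.4},{"rot":[0,0,0],"travel":[0.12,0,0],"jaw":-0.4},{"rot":[0,0,0],"travel":[0.05,0,0],"jaw":-0.4},{"rot":[0,0,0],"travel":[0.021,0,0],"jaw":-0.4},{"rot":[0,0,0],"travel":[0,0,0],"jaw":-0.4},{"rot":[0,0,0],"travel":[0,0,0],"jaw":-0.4}]'
python3 d.py .446 -.1407 .043 -1.769
```

```text
time: 14.15
position: [0.4469, -0.1424, 0.0444]
tool_rot: [-2.119, 0.212, 2.115]
ft_force: [-0.0, 0.2, -0.0]
grip_width: 0.698
t 14.15 pos [ 0.4469 -0.1424  0.0444] yaw -1.7696 tilt [-1.0e+00  3.0e-04 -1.7e-03] F [-0.   0.2 -0. ] T [ 0.04 -0.04  0.01] grip 0.698 q7 -1.59
tool delta units [ 0.0047 -0.0049  0.0041]
rot units [-0.006 -0.02  -0.003]
```

```bash
python3 -m jog '[{"rot":[0,0,0],"travel":[0.003,-0.003,0.003],"jaw":1},{"rot":[0,0,0],"travel":[0,0,0],"jaw":1},{"rot":[0,0,0],"travel":[0,0,0],"jaw":1},{"rot":[0,0,0],"travel":[0,0,0],"jaw":1},{"rot":[0,0,0],"travel":[0,0,0],"jaw":1},{"rot":[0,0,0],"travel":[0,0,0],"jaw":1},{"rot":[0,0,0],"travel":[0,0,0],"jaw":1},{"rot":[0,0,0],"travel":[0,0,0],"jaw":1}]' 30
python3 -m jog '[{"rot":[0,0,0],"travel":[0,0,0],"jaw":1},{"rot":[0,0,0],"travel":[0,0,0],"jaw":1},{"rot":[0,0,0],"travel":[0,0,0],"jaw":1}]'
cat > m.py <<'E'
import sys
from h import *
p=[.4733,-.0049,-1.769]
s=ctrl.get_state()
im=cv2.cvtColor(ctrl.get_image('wrist'),cv2.COLOR_RGB2BGR)
pts=proj('wrist',g2w(p,[[.14,.035,.02],[.1935,.036,.026]]),s);print(pts)
n=sys.argv[1]
cv2.imwrite(f"pics/{n}.png",im)
c=np.array(s['position']);d=c-[p[0],p[1],c[2]];print('tcp gauge x',d[0]*np.cos(p[2])+d[1]*np.sin(p[2]),'y',-d[0]*np.sin(p[2])+d[1]*np.cos(p[2]))
E
python3 m.py w9;python3 d.py .446 -.1407 .043 -1.769
```

```text
time: 14.95
position: [0.4452, -0.1414, 0.0425]
tool_rot: [-2.116, 0.212, 2.116]
ft_force: [0.6, 0.4, 1.8]
grip_width: 0.158
time: 15.25
position: [0.4452, -0.1414, 0.0425]
tool_rot: [-2.116, 0.212, 2.116]
ft_force: [0.1, 0.8, 1.3]
grip_width: 0.159
[[314.27968425 206.67777166]
 [425.9391809  206.96384805]]
tcp gauge x 0.13937520683901966 y -0.000647338664571756
t 15.3 pos [ 0.4452 -0.1414  0.0425] yaw -1.7703 tilt [-1.e+00  0.e+00  1.e-04] F [-0.2  0.8 -0. ] T [ 0.09 -0.03 -0.12] grip 0.159 q7 -1.59
tool delta units [-0.0016 -0.0029 -0.0022]
rot units [-0.015  0.001 -0.   ]
```

View pics/w9.png

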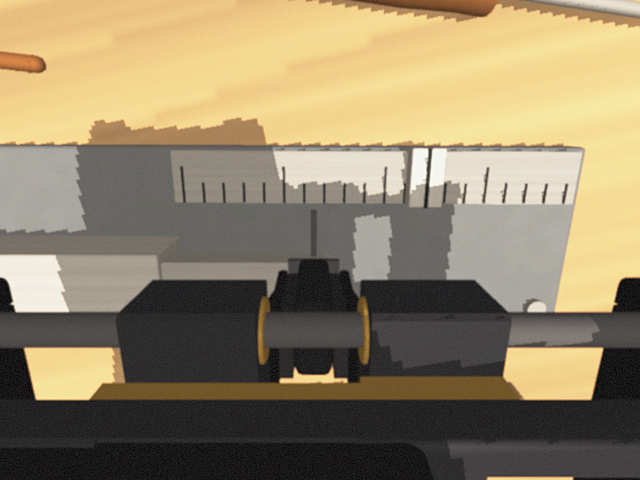

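```bash
python3 -m jog '[{"rot":[0,0,0],"travel":[0,0.015,0],"jaw":1},{"rot":[0,0,0],"travel":[0,0.04,0],"jaw":1},{"rot":[0,0,0],"travel":[0,0.04,0],"jaw":1},{"rot":[0,0,0],"travel":[0,0.04,0],"jaw":1},{"rot":[0,0,0],"travel":[0,0.03,0],"jaw":1},{"rot":[0,0,0],"travel":[0,0.015,0],"jaw":1},{"rot":[0,0,0],"travel":[0,0,0],"jaw":1},{"rot":[0,0,0],"travel":[0,0,0],"jaw":1}]'
python3 -m jog '[{"rot":[0,0,0],"travel":[0,0,0],"jaw":1},{"rot":[0,0,0],"travel":[0,0,0],"jaw":1}]'
python3 m.py w10;python3 d.py .4354 -.195 .043 -1.769
python3 - <<'E'
import cv2
a=cv2.imread('pics/w10.png')[150:290,240:400]
cv2.imwrite('pics/w10z.png',cv2.resize(a,None,fx=4,fy=4,interpolation=cv2.INTER_CUBIC))
E
```

```text
time: 16.1
position: [0.4344, -0.194, 0.0425]
tool_rot: [-2.116, 0.211, 2.117]
ft_force: [-0.5, 4.7, 1.4]
grip_width: 0.16
time: 16.3
position: [0.4345, -0.1938, 0.0425]
tool_rot: [-2.116, 0.211, 2.117]
ft_force: [-1.1, 5.1, 2.6]
grip_width: 0.157
[[206.40113195 206.38865034]
 [314.46155361 206.7481733 ]]
tcp gauge x 0.19282717341282368 y -0.0008651162187299014
t 16.35 pos [ 0.4345 -0.1938  0.0425] yaw -1.7697 tilt [-1.e+00 -2.e-04  4.e-04] F [0.3 4.5 2.3] T [ 1.18  0.06 -0.16] grip 0.161 q7 -1.48
tool delta units [-0.0017  0.0034 -0.0038]
rot units [-0.008  0.004  0.003]
```

View pics/w10z.png

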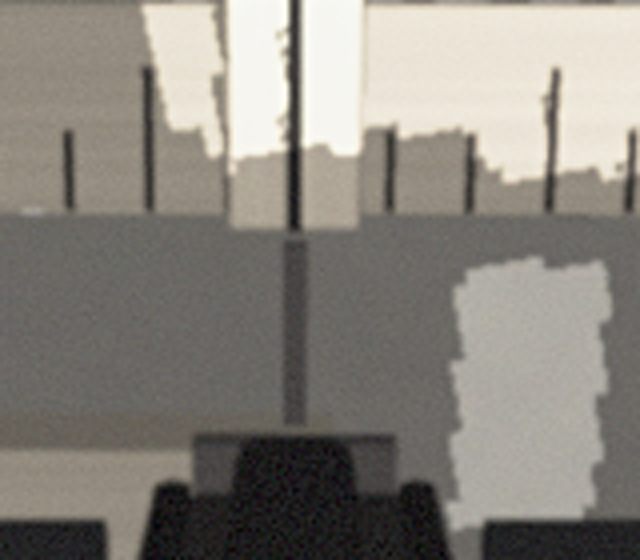

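```bash
python3 -m jog '[{"rot":[0,0,0],"travel":[0,0,0],"jaw":1},{"rot":[0,0,0],"travel":[0,0,0],"jaw":1},{"rot":[0,0,0],"travel":[0,0,0],"jaw":1}]'; python3 - <<'E'
from h import *
im=cv2.cvtColor(ctrl.get_image('wrist'),cv2.COLOR_RGB2BGR)[150:290,240:400]
t=cv2.cvtColor(ctrl.get_image('scene'),cv2.COLOR_RGB2BGR)
cv2.imwrite("pics/w11.png",cv2.resize(im,None,fx=4,fy=4,interpolation=cv2.INTER_CUBIC))
cv2.imwrite('pics/s11.png',cv2.resize(t[150:300,185:485],None,fx=2.6,fy=2.6,interpolation=cv2.INTER_CUBIC))
E
```

```text
time: 16.65
position: [0.4345, -0.1938, 0.0425]
tool_rot: [-2.116, 0.211, 2.117]
ft_force: [-0.5, 4.8, 0.6]
grip_width: 0.161
```

View pics/w11.png

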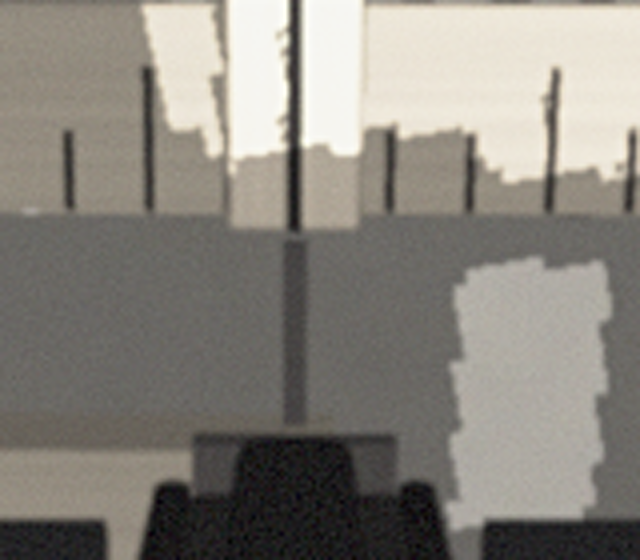

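View pics/s11.png

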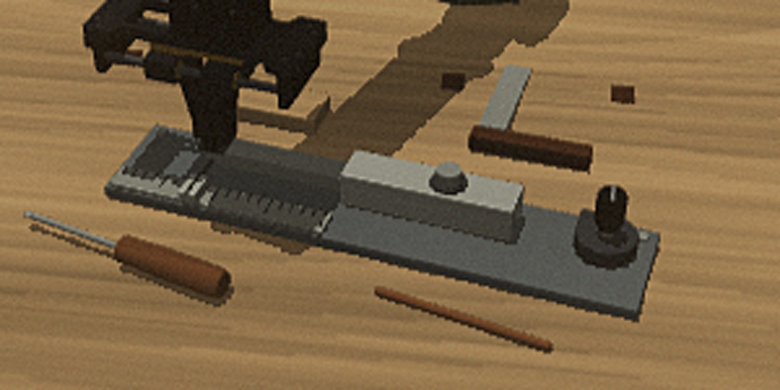

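The pointer sits at column 295 and the rider line at 294 in the 4x zoom, and this has not changed between pictures. The screw is still turned and down, and the other items are where they were. I'm handing the job in.

```bash
python3 -c "
from bench import ctrl
print(ctrl.close_job())"
```

```text
the job is handed in; nothing more can be done
None
```

The job is done and handed in at about 17 s of the 58 s allowed, with the gripper still holding the boom at the mark.

- **Screw:** I pushed it down 6.9 mm and turned it clockwise until the torque rose to 0.27 N m at the stop. After I let go, its index line read about 79–80° and the knob stayed down. I judged that from the pictures and did not measure it closely.
- **Lock button:** The first press, about 3 mm, was too short to be sure of. I pressed on to about 5.6 mm, and the scene picture then showed the boom popped out by roughly 25 mm.
- **Boom:** I gripped the tab at 30 N and pulled it out. In the last two wrist pictures, 0.3 s apart, the pointer and the rider's line agree to well under 1 mm. The spring's pull on the tool was about 5 N and steady.
- **Disagreement:** My map of the gauge put the tool 1 to 1.5 mm short of the mark. I trusted the direct picture instead, because both features lie on the camera's centre line there.
- **Other items:** The square, pencil, offcut and screwdriver look unmoved in the last scene picture. That picture did not include the mallet, glue and screw box, but the arm did no work near them.

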